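# Bring the specimen stage to the reading stop

## Task

Bring the specimen stage to its reading position: press down the dished pad in the middle of the stage to free its brake, keep the pad pressed while you push the stage along the rail until it sits against the marked stop (the one with the tall index plate and the reader bar, not the plain low block), then let the pad spring up so the brake holds the stage there. Never force the stage along with the brake on, lift nothing, and leave the jars and everything else on the bench where they are.

Things in the scene. Friction and masses are not known exactly. Their poses are not given: they have to be found in the camera images.
- rail: The slide rail fixed to the bench: base plate 100 x 500 (x, y) and 8 thick, aluminium T-section 50 wide on it, top of the T 28 above the bench. Origin: centre of the underside, at bench height. Its y axis runs along the rail, the stage slides along it; its x axis points across, away from the robot.
- stage (a joint): Position of the stage along the rail's y, in m: 0 at the middle of the rail, positive towards the rail's +y end; either sign at the start. With the brake off it runs with about 1 N of friction; with the brake on it takes about 11 to 17 N to drag. It stops dead against the stop or the buffer, neither of which moves.
- stage_mid (a point): Centre of the top face of the stage's aluminium plate (100 x 76 across and along the rail, 10 thick, top 39 above the bench), under the pad. Axes as the rail's. Away from the robot the plate carries a black holder with a glass slide, 36 along the rail, out to 125 from the rail's centre line, hardly higher than the plate.
- pad (a joint): How far the pad is pressed down, in m: 0 up (brake on), 0.006 fully down at its hard stop. Sprung: about 9 N takes the brake off, 12 N holds it fully down; the brake is wholly off from 0.002 on. It springs up when let go.
- pad_top (a point): Centre of the floor of the dished black rubber pad in the middle of the stage, where to press; 52 above the bench with the pad up, 46 when down. The floor is 44 x 44; at its two ends along the rail stand ridges 7 thick, 8 high, that a fingertip can push against; its other two sides are open. Moves with stage and pad; axes as the rail's.
- stop: The marked stop: steel block, 74 x 24 across and along the rail, top 47 above the bench, with a white upright index plate (60 wide, 5 thick, top 85 above the bench, black line) on it and a reader bar beyond the rail. Clamped near one end of the rail, either end. Origin: on the rail's centre line at bench height, mid block; axes as the rail's.
- reader_bar (a point): Centre of the white reader bar fixed to the stop, over the glass slide's path: 65 across x 150 along the rail x 26 high, underside 67 above the bench, 82 to 148 from the rail's centre line on the side away from the robot. The post under it stands 178 from the line at most.
- stop_mid (a point): Point in the stop's block on the rail's centre line, 39 above the bench. When the stage touches the stop this is 50 from stage_mid along the rail (38 half stage + 12 half block).
- buffer: The plain steel block, 60 x 24 across and along, top 47 above the bench, clamped near the other end of the rail: not the marked stop. Origin as the stop's.
- jar_a: Bystander, loose: capped specimen jar, 42 diameter, 58 high, standing on the robot's side of the rail (mm). Origin: centre of the underside. Leave it alone.
- jar_b: Bystander, loose: second capped specimen jar, 42 diameter, 58 high, standing on the robot's side of the rail (mm). Origin: centre of the underside. Leave it alone.
- jar_c: Bystander, loose: taller capped specimen jar, 42 diameter, 70 high, beyond the rail (mm). Origin: centre of the underside. Leave it alone.
- slide_box: Bystander, loose: closed flat box of microscope slides, 85 x 60 x 32 (x, y, z), to the robot's right (mm). Origin: centre of the underside. Leave it alone.
- dish: Bystander, loose: closed round culture dish, 90 diameter, 12 high (mm). Origin: centre of the underside. Leave it alone.
- marker: Bystander, loose: marker pen lying flat along its own x, 135 x 14 x 14 (mm). Origin: centre of the underside. Leave it alone.
- sanitiser: Bystander, loose: closed round bottle, 60 diameter, 150 high, to the robot's left (mm). Origin: centre of the underside. Leave it alone.
Not all that is in view belongs to the job. What is shaped like the stop but green is not meant.

How it is judged:
On the way, in this order (a step that is already met when the one before it is completed fails the run):
1. the pad is pressed down with the fingers, freeing the brake, with the stage still within 15 mm of where it started (value of joint pad above 0.003 m and contact force between the fingers and pad above 1 N and distance of stage_mid from where it was at the start of the episode below 0.015 m), for 0.1 s.
2. the stage is brought against the marked stop with the pad held down (horizontal distance between stage_mid and stop_mid below 0.053 m and value of joint pad above 0.002 m), for 0.1 s.
At the end, for the whole second after the job is handed in: The stage stands against the marked stop (gap under 3 mm) and at rest, the pad is up again (within 1 mm), and every loose bystander is within 20 mm of where it began, at rest (horizontal distance between stage_mid and stop_mid below 0.053 m and value of joint pad below 0.001 m and velocity of joint stage between -0.003 and 0.003 m/s and distance of each of jar_a, jar_b, jar_c, slide_box, dish, marker, sanitiser from where it was at the start of the episode below 0.02 m and linear speed of each of jar_a, jar_b, jar_c, slide_box, dish, marker, sanitiser below 0.02 m/s); the robot touches nothing.
It fails at once if the stage is forced along (faster than 30 mm/s) with the pad less than 1.5 mm down, so with the brake on (value of joint pad below 0.0015 m and (velocity of joint stage above 0.03 m/s or velocity of joint stage below -0.03 m/s)).
It fails at once if a bystander is pushed more than 20 mm or lifted more than 15 mm (distance of any of jar_a, jar_b, jar_c, slide_box, dish, marker, sanitiser from where it was at the start of the episode above 0.02 m or height (world z) of any of jar_a, jar_b, jar_c, slide_box, dish, marker, sanitiser above 0.015 m).
It also fails if it takes over 42 s, if anything falls off the work surface, if the arm or the gripper's body presses on something with over 40 N, if the wrist force passes 120 N, or if a joint passes its speed limit or range.

## Robot

A 7-joint arm with a two-finger parallel gripper is mounted at the origin on the work surface. World frame = base frame: x ahead of the robot, y to its left, z up, the work surface at z = 0. Lengths are in m, angles in rad, forces in N, time in s.
With the tool pointing down it reaches from about 0.425 to 0.925 m from the base axis. Payload 6.8 kg.
Tool frame: the origin (TCP) lies on the mounting face of the last link; the fingertips stand 173 mm ahead of it and the grasp point (between the pads) lies 155 mm ahead of it; z points along the fingers, y is the line along which they close (so a half turn about z gives the same grasp; the last joint's range is limited). The gripper opens to 85 mm and grips with 20 to 120 N. Pads are 22 mm wide; open, the fingers measure 114 mm over their backs; the gripper's body (76 mm by 85 mm) begins 54 mm behind the grasp point. The pads swing forward as they close: fully open they stand 13 mm farther back than shut.
Start: joints at [-1.419, 0.477, 0.022, 1.555, -0.011, 1.109, -0.083], TCP at [0.173, 0.652, 0.405] pointing down, gripper open.
Joint ranges: [-2.96, 2.96], [-0.34, 2.1], [-1.41, 1.46], [0.24, 2.44], [-1.37, 4.51], [0.17, 1.92], [-2.96, 2.96]. Speed limits (rad/s): [2.39, 2.39, 3.14, 3.14, 3.14, 3.14, 3.14].

## Interface

Orientations are given as a unit quaternion [w, x, y, z].
In Python, from station import bot gives the robot as it stands. The module is installed in compiled form; this text tells all that it offers.
- The arm moves only by the shell command python3 -m pendant 'ROWS' [FORCE]. ROWS is JSON, a list of rows, each a list of 5 numbers: the finger opening in m, from 0 to 0.0854, then the shift along the tool's x, y, z in m, then the turn about the tool's z in degrees. In form: [[jaw, x, y, z, yaw], ...]. A call has 1 to 12 rows; each row shifts and turns the commanded pose from where the row before left it, along the tool's axes as they then stand; what a row does not reach is not made up. A row lasts 1/12 s, in which the tool goes at most 41.7 mm and 7.16 degrees, less where a joint would pass 70% of its speed; a pose out of reach is approached as far as the arm can. A call with a gripper value outside its range is refused whole. The fingers move at their own pace and stop on an object; FORCE is the grip in N (left out, the last holds). Time passes only in rows, so rows that do not move let the fingers close. It gives the time, the measured TCP pose, the force, the opening and the grip force at its end, in the units of the state.
- bot.get_obs(): the state, without advancing time (a new reading comes with each control period).
- bot.read_camera(name): name is "scene" or "side" or "wrist"; returns (picture, depth): 384x512x3 uint8, blue, green, red; 384x512 float32, m along the optical axis (not along the pixel's ray), 0 where there is no reading.
- bot.camera_model(name): a dict with "intrinsics" (3x3 intrinsics, pixels), "R" (3x3) and "t" (3): a world point X has camera coordinates R X + t. Camera axes: x right, y down, z forward; pixel columns grow to the right and rows downward; lengths in m; the calibration is good to about 2 mm. A picture is of the moment at which its call begins: read the wrist's pose just before it. camera_model takes no time and is no camera call; for the wrist camera it gives the pose at the moment of the call.
- bot.hand_in(): hands the job in; it is judged then, once.
Trained networks look in the newest picture that a camera, given by its name, has taken for a name from the list of things; names that differ only in an ending like _2 or _b are one class to them, and where a whole thing is asked for, a point or a joint stands for the part that bears it (a point fixed in the world has none). Each returns a list of dicts, best first, with "score" (0 to 1); they miss things now and then, are a little off and sometimes report something else, mostly with a low value. They report only what shows in the picture. A call takes as long as a camera call. They do not tell look-alikes from the thing itself.
- bot.boxes_of(name, camera): "at" ([column, row] in pixels, amid what is visible of it).
- bot.trace(name, camera): "mask" (384x512 bool, what is visible of it) and "at" ([column, row] in pixels, amid what is visible of it).
- bot.pinpoint(name, camera): "at" ([column, row] in pixels: a listed point, or the origin of a listed thing).
The state is a dict: "t": time; "q": joint angles; "joint_vel": joint speeds; "joint_torque": joint torques, N m; "eef_pos": TCP position; "tool_rot": TCP orientation; "contact_force": force on the tool from outside, world axes, zero at the start; "torque": the same for the moment, N m; "gripper_width": opening from 0.0 (shut) to 1.0 (fully open); "grasp_force": force on a finger pad.
Only numpy, scipy, OpenCV 4.12 (cv2) and the standard library are available. Lean on these libraries where they do the work, as an engineer would, in place of code of your own. Each camera call takes 0.05 s, during which the arm holds its last target. There are 200 camera calls.

## Working session

There is one attempt and no reset: what is moved stays moved. The work goes in short steps, Python scripts to look and compute and a shell command to move; the robot and the scene stay as the last step left them, time stands still between calls to the robot, and variables do not carry over. Pictures are saved under pics/ and viewed, at most 10 in all, crops included, and the job is handed in when it is done.

```bash
mkdir -p pics; cat > h.py <<'E'
import numpy as np, cv2
from station import bot
def world(cam,uv,depth=None,z=None,m=None):
    m=m or bot.camera_model(cam);K=np.array(m["intrinsics"]);R=np.array(m["R"]);t=np.array(m["t"])
    r=np.linalg.inv(K)@[uv[0],uv[1],1.0]
    c=-R.T@t; d=R.T@r
    if z is not None: return c+d*(z-c[2])/d[2]
    D=depth[int(round(uv[1])),int(round(uv[0]))]
    return c+d*D
E
python3 - <<'E'
from h import *
o=bot.get_obs();print(o["t"],o["eef_pos"],o["tool_rot"])
ims=[]
Z={"pad_top":.052,"stage_mid":.039,"stop_mid":.039,"stop":0,"reader_bar":.08,"rail":0,"buffer":0,"jar_a":0,"jar_c":0,"sanitiser":0,"dish":0,"slide_box":0}
for c in ["scene","side"]:
    im,d=bot.read_camera(c);cv2.imwrite(f"pics/{c}0.png",im)
    for n,z in Z.items():
        if c=="side" and n in("dish","slide_box","sanitiser"):continue
        for r in bot.pinpoint(n,c)[:4]:
            print(c,n,round(r["score"],2),np.round(r["at"]),np.round(world(c,r["at"],z=z),3))
E
```

```text
0.0 [0.17333442 0.65207641 0.40372486] [-5.80475473e-05  1.29548622e-01  9.91572651e-01 -9.10389395e-04]
scene pad_top 0.61 [236. 204.] [ 0.494 -0.085  0.052]
scene pad_top 0.44 [256. 198.] [ 0.445 -0.041  0.052]
scene stage_mid 0.73 [238. 206.] [ 0.483 -0.086  0.039]
scene stop_mid 0.83 [366. 176.] [0.178 0.254 0.039]
scene stop_mid 0.74 [316. 231.] [0.515 0.169 0.039]
scene stop_mid 0.71 [229. 151.] [ 0.169 -0.266  0.039]
scene stop_mid 0.43 [297. 251.] [0.61  0.142 0.039]
scene stop 0.91 [366. 188.] [0.191 0.262 0.   ]
scene stop 0.89 [230. 155.] [ 0.137 -0.282  0.   ]
scene stop 0.67 [314. 247.] [0.537 0.17  0.   ]
scene stop 0.6 [210. 210.] [ 0.489 -0.183  0.   ]
scene reader_bar 0.96 [298. 251.] [0.65  0.155 0.08 ]
scene reader_bar 0.76 [362. 186.] [0.304 0.255 0.08 ]
scene reader_bar 0.7 [209. 151.] [ 0.266 -0.298  0.08 ]
scene reader_bar 0.58 [235. 203.] [ 0.524 -0.073  0.08 ]
scene rail 0.74 [313. 244.] [0.525 0.166 0.   ]
scene rail 0.71 [214. 259.] [ 0.68  -0.068  0.   ]
scene rail 0.65 [256. 226.] [ 0.51  -0.015  0.   ]
scene jar_a 0.6 [212. 258.] [ 0.679 -0.075  0.   ]
s
[... 875 characters left out ...]
r_bar 0.97 [293. 152.] [0.628 0.15  0.08 ]
side reader_bar 0.92 [199. 147.] [0.305 0.245 0.08 ]
side reader_bar 0.6 [203. 268.] [ 0.263 -0.303  0.08 ]
side rail 0.69 [266. 208.] [ 0.495 -0.031  0.   ]
side buffer 0.49 [265. 245.] [ 0.458 -0.186  0.   ]
side buffer 0.18 [267. 209.] [ 0.498 -0.035  0.   ]
side jar_a 0.71 [321. 206.] [ 0.677 -0.053  0.   ]
side jar_a 0.56 [215. 134.] [0.381 0.433 0.   ]
side jar_a 0.54 [234. 222.] [ 0.38  -0.073  0.   ]
side jar_a 0.46 [229. 187.] [0.39  0.096 0.   ]
side jar_c 0.71 [321. 206.] [ 0.677 -0.053  0.   ]
side jar_c 0.56 [215. 134.] [0.381 0.433 0.   ]
side jar_c 0.54 [234. 222.] [ 0.38  -0.073  0.   ]
side jar_c 0.46 [229. 187.] [0.39  0.096 0.   ]
```

View pics/scene0.png

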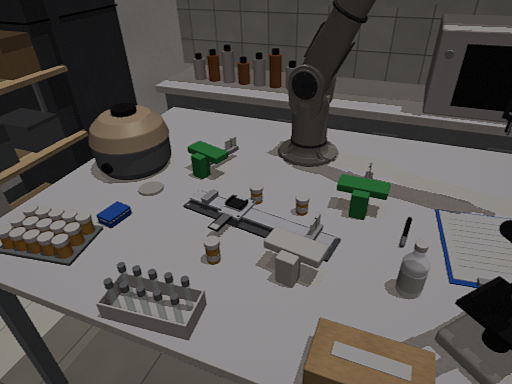

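View pics/side0.png

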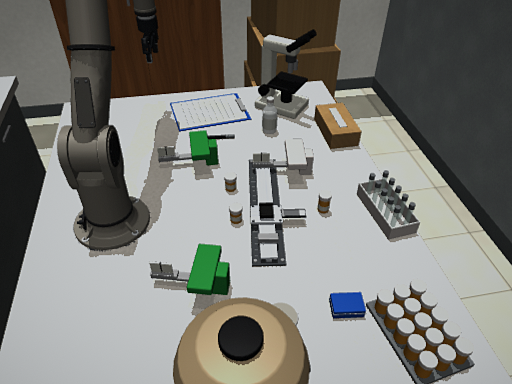

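The scene picture shows the stage with its black pad at about (236,203). The marked stop with the white reader bar is at about (300,245), towards world +y, and the plain buffer is at (208,196). The two green stops are decoys. I'll move over the stage.

```bash
python3 -m pendant '[[0,-0.029,-0.014,0,0],[0,-0.029,-0.014,0,0],[0,-0.029,-0.014,0,0],[0,-0.029,-0.014,0,0],[0,-0.029,-0.014,0,0],[0,-0.029,-0.014,0,0],[0,-0.029,-0.014,0,0],[0,-0.029,-0.014,0,0],[0,-0.029,-0.014,0,0],[0,-0.029,-0.014,0,0],[0,-0.029,-0.014,0,0],[0,-0.029,-0.014,0,0]]'
python3 -m pendant '[[0,-0.010,-0.036,0,0],[0,-0.010,-0.036,0,0],[0,-0.010,-0.036,0,0],[0,-0.010,-0.036,0,0],[0,-0.010,-0.036,0,0],[0,-0.010,-0.036,0,0],[0,-0.010,-0.036,0,0],[0,-0.010,-0.036,0,0],[0,-0.010,-0.036,0,0],[0,-0.010,-0.036,0,0],[0,-0.010,-0.036,0,0],[0,0,0,0,0]]'
```

```text
t: 2.15
eef_pos: [0.4676, 0.3994, 0.405]
tool_rot: [0.0, 0.13, 0.992, 0.0]
contact_force: [0.1, 0.6, 0.4]
gripper_width: 0.001
grasp_force: 0.0
t: 3.15
eef_pos: [0.4705, -0.0178, 0.4052]
tool_rot: [0.001, 0.135, 0.991, -0.001]
contact_force: [-0.3, -1.0, 1.2]
gripper_width: 0.003
grasp_force: 0.0
```

```bash
python3 - <<'E'
from h import *
o=bot.get_obs();print(o["t"],o["eef_pos"],o["tool_rot"])
m=bot.camera_model("wrist");print(np.round(-np.array(m["R"]).T@m["t"],3))
im,d=bot.read_camera("wrist");cv2.imwrite("pics/w0.png",im)
for n,z in {"pad_top":.052,"stage_mid":.039,"stop_mid":.039,"stop":0,"reader_bar":.08,"rail":0,"buffer":0,"jar_a":0}.items():
    for r in bot.pinpoint(n,"wrist")[:3]:
        print(n,round(r["score"],2),np.round(r["at"]),np.round(world("wrist",r["at"],z=z,m=m),4))
for n in ["rail","pad"]:
  for r in bot.trace(n,"wrist")[:1]:
    v,u=np.nonzero(r["mask"]);P=np.array([world("wrist",(a,b),depth=d,m=m) for a,b in zip(u[::3],v[::3]) if d[b,a]>0])
    print(n,r["score"],r["at"],np.round(P.mean(0),4),np.round(np.percentile(P,[2,50,98],axis=0),3))
    x,s,vt=np.linalg.svd(P[:,:2]-P[:,:2].mean(0),full_matrices=False);print(vt[0],s)
E
```

```text
3.15 [ 0.47047832 -0.01779033  0.40519533] [ 5.62114060e-04  1.34586055e-01  9.90901212e-01 -1.03218392e-03]
[0.398 0.002 0.373]
pad_top 0.69 [268. 317.] [ 0.6448 -0.0582  0.052 ]
pad_top 0.62 [196. 194.] [ 0.4847 -0.0902  0.052 ]
stage_mid 0.95 [198. 189.] [ 0.4836 -0.0891  0.039 ]
stop_mid 0.58 [448. 165.] [0.5261 0.1613 0.039 ]
stop 0.83 [430. 156.] [0.5256 0.1614 0.    ]
stop 0.71 [266. 173.] [ 0.4964 -0.0205  0.    ]
reader_bar 0.66 [465. 286.] [0.6396 0.1449 0.08  ]
rail 0.78 [263. 173.] [ 0.4958 -0.023   0.    ]
buffer 0.59 [115. 189.] [ 0.4679 -0.193   0.    ]
jar_a 0.89 [198.  92.] [ 0.3915 -0.0666  0.    ]
jar_a 0.67 [266. 314.] [ 0.6797 -0.0702  0.    ]
jar_a 0.63 [344.  55.] [0.3968 0.0894 0.    ]
rail 0.95 [249.3, 173.1] [ 0.4918 -0.0273  0.0228] [[ 0.424 -0.251  0.005]
 [ 0.49  -0.037  0.026]
 [ 0.572  0.213  0.053]]
[-0.1320573  -0.99124208] [14.1464018   3.74366623]
pad 0.93 [195.9, 192.1] [ 0.4835 -0.0895  0.0526] [[ 0.461 -0.117  0.047]
 [ 0.483 -0.09   0.051]
 [ 0.507 -0.06   0.06 ]]
[-0.16421204 -0.98642506] [0.51532684 0.38101432]
```

View pics/w0.png

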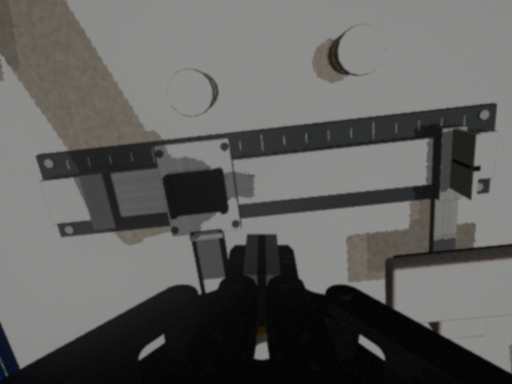

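The wrist view shows the pad at (196,192), the stage plate around it, the buffer at (95,200) on the left, and the marked stop with its index plate at (460,162). I'll align the tool with the rail and go above the pad.

```bash
python3 -m pendant '[[0,0,0,0,-3],[0,0,0,0,-3],[0,-0.008,-0.023,0,0],[0,-0.008,-0.023,0,0],[0,-0.009,-0.023,0,0],[0,0,0,0.030,0],[0,0,0,0.030,0],[0,0,0,0.030,0],[0,0,0,0.030,0],[0,0,0,0.025,0],[0,0,0,0,0],[0,0,0,0,0]]'
python3 - <<'E'
from h import *
o=bot.get_obs();print(o["t"],o["eef_pos"],o["tool_rot"],o["contact_force"])
m=bot.camera_model("wrist")
im,d=bot.read_camera("wrist");cv2.imwrite("pics/w1.png",im)
for n,z in {"pad_top":.052,"stage_mid":.039,"stop_mid":.039,"buffer":0}.items():
    for r in bot.pinpoint(n,"wrist")[:2]:
        print(n,round(r["score"],2),np.round(r["at"]),np.round(world("wrist",r["at"],z=z,m=m),4))
E
```

```text
t: 4.7
eef_pos: [0.4849, -0.0823, 0.2591]
tool_rot: [-0.001, 0.077, 0.997, -0.0]
contact_force: [-0.1, 1.0, 0.4]
gripper_width: 0.003
grasp_force: 0.0
4.7 [ 0.48491727 -0.08226909  0.259126  ] [-1.43253433e-03  7.74185521e-02  9.96997628e-01 -2.15273225e-04] [-0.10751316  1.04791735  0.44503978]
pad_top 0.59 [246. 222.] [ 0.4828 -0.0903  0.052 ]
stage_mid 0.79 [246. 214.] [ 0.483  -0.0911  0.039 ]
buffer 0.98 [105. 195.] [ 0.4686 -0.1914  0.    ]
```

View pics/w1.png

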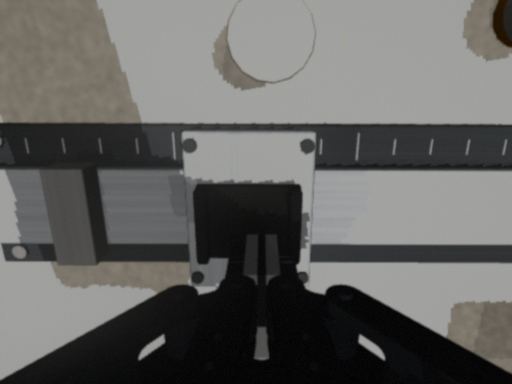

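The wrist view shows the rail lying level in the picture, so the yaw is right. The pad centre is at (247,222) and the fingers at (262,250). I'll shift -8 mm along tool y and lower.

```bash
python3 -m pendant '[[0,0.0005,-0.008,0,0],[0,0,0,0.014,0],[0,0,0,0.014,0],[0,0,0,0,0],[0,0,0,0,0]]'
python3 -m pendant '[[0,0,0,0.002,0],[0,0,0,0.002,0],[0,0,0,0.002,0],[0,0,0,0.002,0],[0,0,0,0,0],[0,0,0,0,0]]'
```

```text
t: 5.37
eef_pos: [0.4832, -0.0907, 0.2319]
tool_rot: [-0.0, 0.078, 0.997, -0.0]
contact_force: [-0.3, 0.1, 0.9]
gripper_width: -0.002
grasp_force: 0.0
t: 5.87
eef_pos: [0.4838, -0.0903, 0.2244]
tool_rot: [0.0, 0.077, 0.997, 0.0]
contact_force: [-2.1, 0.4, 9.7]
gripper_width: 0.0
grasp_force: 4.5
```

```bash
python3 -m pendant '[[0,0,0,0.002,0],[0,0,0,0.002,0],[0,0,0,0.001,0],[0,0,0,0,0],[0,0,0,0,0]]'
python3 -m pendant '[[0,0,0,0.001,0],[0,0,0,0.001,0],[0,0,0,0,0],[0,0,0,0,0]]'
```

```text
t: 6.28
eef_pos: [0.4837, -0.0904, 0.2196]
tool_rot: [0.0, 0.078, 0.997, 0.0]
contact_force: [-3.2, 1.1, 12.1]
gripper_width: 0.003
grasp_force: 5.7
t: 6.62
eef_pos: [0.4838, -0.0905, 0.2192]
tool_rot: [0.001, 0.078, 0.997, 0.001]
contact_force: [-8.6, 1.9, 32.0]
gripper_width: -0.001
grasp_force: 16.6
```

```bash
python3 -m pendant '[[0,0,0,-0.001,0],[0,0,0.002,0,0],[0,0,0.004,0,0],[0,0,0.005,0,0],[0,0,0.005,0,0],[0,0,0.005,0,0],[0,0,0.005,0,0],[0,0,0.004,0,0],[0,0,0.002,0,0],[0,0,0,0,0],[0,0,0,0,0]]'
python3 - <<'E'
from h import *
m=bot.camera_model("wrist")
im,d=bot.read_camera("wrist");cv2.imwrite("pics/w2.png",im)
for n,z in {"pad_top":.046,"stage_mid":.039,"stop_mid":.039,"buffer":0}.items():
    for r in bot.pinpoint(n,"wrist")[:2]:
        print(n,round(r["score"],2),np.round(r["at"]),np.round(world("wrist",r["at"],z=z,m=m),4))
E
```

```text
t: 7.53
eef_pos: [0.4889, -0.0584, 0.2193]
tool_rot: [0.001, 0.077, 0.997, 0.001]
contact_force: [-5.3, 2.0, 20.8]
gripper_width: -0.0
grasp_force: 10.2
stage_mid 0.91 [260. 246.] [ 0.4901 -0.0588  0.039 ]
```

View pics/w2.png

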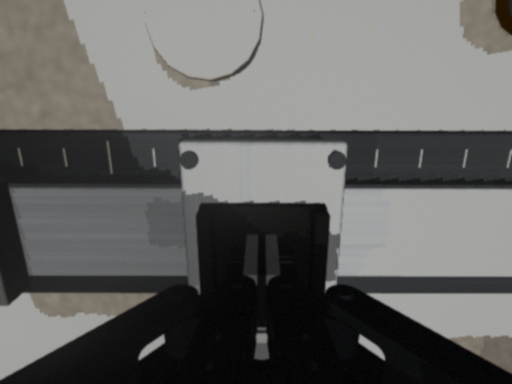

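The wrist view shows the stage has moved with the fingers, which stay centred in the pad at (262,250). I'll go on at the same pressure.

```bash
python3 -m pendant '[[0,0,0.003,0,0],[0,0,0.006,0,0],[0,0,0.007,0,0],[0,0,0.007,0,0],[0,0,0.007,0,0],[0,0,0.007,0,0],[0,0,0.007,0,0],[0,0,0.007,0,0],[0,0,0.006,0,0],[0,0,0.003,0,0],[0,0,0,0,0]]'
python3 -m pendant '[[0,0,0.003,0,0],[0,0,0.006,0,0],[0,0,0.007,0,0],[0,0,0.007,0,0],[0,0,0.007,0,0],[0,0,0.007,0,0],[0,0,0.007,0,0],[0,0,0.006,0,0],[0,0,0.003,0,0],[0,0,0,0,0]]'
python3 - <<'E'
from h import *
m=bot.camera_model("wrist")
im,d=bot.read_camera("wrist")
for n,z in {"stage_mid":.039,"stop_mid":.039,"stop":0}.items():
    for r in bot.pinpoint(n,"wrist")[:2]:
        print(n,round(r["score"],2),np.round(r["at"]),np.round(world("wrist",r["at"],z=z,m=m),4))
E
```

```text
t: 8.7
eef_pos: [0.4983, 0.0016, 0.2193]
tool_rot: [0.001, 0.077, 0.997, 0.001]
contact_force: [-5.0, 2.1, 19.9]
gripper_width: -0.001
grasp_force: 9.6
t: 9.53
eef_pos: [0.5067, 0.0542, 0.2194]
tool_rot: [0.001, 0.077, 0.997, 0.001]
contact_force: [-4.1, 2.4, 17.9]
gripper_width: -0.001
grasp_force: 8.8
stage_mid 0.74 [262. 243.] [0.5066 0.0548 0.039 ]
stop_mid 0.94 [488. 246.] [0.5247 0.163  0.039 ]
stop 0.72 [445. 215.] [ 0.5247  0.1624 -0.    ]
```

```bash
python3 -m pendant '[[0,0,0.003,0.0002,0],[0,0,0.006,0,0],[0,0,0.007,0,0],[0,0,0.007,0,0],[0,0,0.007,0,0],[0,0,0.007,0,0],[0,0,0.006,0,0],[0,0,0.003,0,0],[0,0,0,0,0]]'
python3 -m pendant '[[0,0,0.002,0,0],[0,0,0.002,0,0],[0,0,0.002,0,0],[0,0,0.002,0,0],[0,0,0.002,0,0],[0,0,0,0,0]]'
```

```text
t: 10.48
eef_pos: [0.5139, 0.0998, 0.2193]
tool_rot: [0.001, 0.077, 0.997, 0.001]
contact_force: [-3.6, 0.8, 18.5]
gripper_width: -0.001
grasp_force: 9.1
t: 10.98
eef_pos: [0.5154, 0.109, 0.2194]
tool_rot: [0.001, 0.077, 0.997, 0.001]
contact_force: [-3.7, -0.2, 18.8]
gripper_width: -0.002
grasp_force: 9.1
```

```bash
python3 -m pendant '[[0,0,0.002,0,0],[0,0,0.002,0,0],[0,0,0.002,0,0],[0,0,0.002,0,0],[0,0,0,0,0],[0,0,0,0,0]]'
python3 - <<'E'
from h import *
m=bot.camera_model("wrist")
im,d=bot.read_camera("wrist");cv2.imwrite("pics/w3.png",im)
for n,z in {"stage_mid":.039,"stop_mid":.039,"stop":0}.items():
    for r in bot.pinpoint(n,"wrist")[:2]:
        print(n,round(r["score"],2),np.round(r["at"]),np.round(world("wrist",r["at"],z=z,m=m),4))
E
```

```text
t: 11.48
eef_pos: [0.5162, 0.1134, 0.2193]
tool_rot: [0.0, 0.079, 0.997, -0.001]
contact_force: [-5.2, -9.1, 22.6]
gripper_width: -0.005
grasp_force: 11.3
stage_mid 0.85 [262. 245.] [0.517  0.1132 0.039 ]
stop 0.76 [347. 216.] [0.5258 0.1628 0.    ]
stop 0.7 [367. 246.] [0.547  0.1735 0.    ]
```

View pics/w3.png

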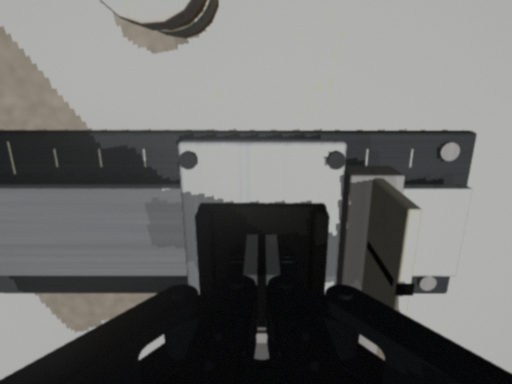

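The picture shows the stage plate's edge at column 345, touching the stop block. The -9 N along y and the stalled advance confirm contact. I'll lift straight up.

```bash
python3 -m pendant '[[0,0,-0.002,0,0],[0,0,0,-0.002,0],[0,0,0,-0.002,0],[0,0,0,-0.002,0],[0,0,0,-0.003,0],[0,0,0,-0.005,0],[0,0,0,-0.015,0],[0,0,0,-0.03,0],[0,0,0,-0.03,0],[0,0,0,-0.03,0],[0,0,0,0,0],[0,0,0,0,0]]'
python3 - <<'E'
from h import *
m=bot.camera_model("wrist")
im,d=bot.read_camera("wrist");cv2.imwrite("pics/w4.png",im)
for n,z in {"stage_mid":.039,"stop_mid":.039,"stop":0}.items():
    for r in bot.pinpoint(n,"wrist")[:2]:
        print(n,round(r["score"],2),np.round(r["at"]),np.round(world("wrist",r["at"],z=z,m=m),4))
E
```

```text
t: 12.68
eef_pos: [0.5159, 0.1147, 0.3382]
tool_rot: [0.002, 0.077, 0.997, 0.001]
contact_force: [-0.5, -0.4, -0.8]
gripper_width: -0.004
grasp_force: 0.0
stage_mid 0.33 [315. 169.] [0.5165 0.1593 0.039 ]
stop_mid 0.86 [322. 179.] [0.5259 0.1641 0.039 ]
stop 0.63 [314. 166.] [0.5249 0.1636 0.    ]
```

View pics/w4.png

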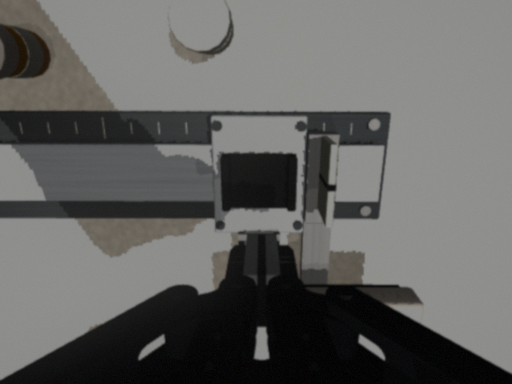

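The picture shows the fingers clear, the pad free at (259,182), and the plate's edge at about column 306 beside the stop block. I'll enlarge the gap to check it.

```bash
python3 - <<'E'
import cv2
a=cv2.imread("pics/w3.png")[130:300,300:430];b=cv2.imread("pics/w4.png")[100:240,260:370]
import numpy as np
f=lambda i:cv2.convertScaleAbs(cv2.resize(i,(390,500),interpolation=cv2.INTER_NEAREST),alpha=1.5)
cv2.imwrite("pics/gap.png",np.hstack([f(a),f(b)]))
E
```

```text
(no output)
```

View pics/gap.png

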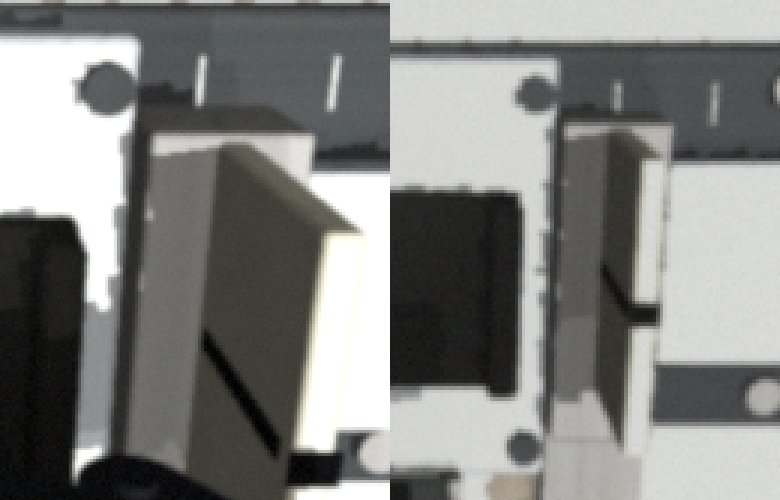

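The enlargement shows the plate edge meeting the block, with only the block's 8 mm dark side face in view and no rail between them. Nothing changed after release, so I'm handing in.

```bash
python3 -c "
from station import bot
print(bot.hand_in())"
```

```text
the job is handed in; nothing more can be done
None
```

The stage sits against the marked stop with the pad released and the arm clear; the jars and other bench items were not touched, and I handed the job in at about 13 s, with no verdict returned.

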